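# Unlock the gauge case by its three code dials

### The arm

A 6-joint arm with a two-finger parallel gripper is mounted at the origin on the work surface. World frame = base frame: x ahead of the robot, y to its left, z up, the work surface at z = 0. Lengths are in m, angles in rad, forces in N, time in s.
With the tool pointing down it reaches from about 0.425 to 0.95 m from the base axis. Payload 14.7 kg.
Tool frame: the origin (TCP) lies on the centre line of the jaws, within the pads' length; the fingertips stand robot.nose_length ahead of it and the grasp point (between the pads) lies 6 mm ahead of it (robot.nose_length is the distance from the TCP to the fingertips, in m); z points along the fingers, y is the direction in which the jaws open and shut (so a half turn about z gives the same grasp; the last joint's range is limited). The gripper opens to 85 mm and grips with 20 to 120 N. Pads are 22 mm wide; open, the fingers measure 114 mm over their backs; the gripper's body (76 mm by 85 mm) begins 54 mm behind the grasp point. The pads swing forward as they close: fully open they stand 13 mm farther back than shut.
Start: joints at [-0.047, 0.48, 1.596, -0, 1.065, -0.047], TCP at [0.65, 0, 0.256] pointing down, gripper open.
Joint ranges: [-2.75, 2.75], [-0.82, 2.05], [0.23, 2.67], [-1.56, 4.7], [0.09, 2.69], [-2.92, 2.92]. Speed limits (rad/s): [1.89, 1.89, 2.39, 3.01, 3.01, 3.01].

### API

Orientations are given as a rotation vector (axis times angle).
In Python, from plant import state, imaging, sign_off, robot gives the robot as it stands.
- The arm moves only by the tool servo_tool, never from a script. Its argument "moves" is a list of rows, each a list of 2 entries, a list of its own where there are three numbers: the shift along the tool's x, y, z in cm, then the turn about the tool's z in degrees. A call has 1 to 8 rows; each row shifts and turns the commanded pose from where the row before left it, along the tool's axes as they then stand; what a row does not reach is not made up. A row lasts 1/10 s, in which the tool goes at most 50 mm and 8.59 degrees, less where a joint would pass 70% of its speed; a pose out of reach is approached as far as the arm can. A call is refused whole if a number of a shift passes 5 or a number of a turn 8.59, either way. A call with a gripper value outside its range is refused whole. "gripper" is the opening, from 0 (shut) to 1 (fully open), set as the call begins (left out, the last holds). The fingers move at their own pace and stop on an object; "force" is the grip in N (left out, the last holds). Time passes only in rows, so rows that do not move let the fingers close. It gives the time, the measured TCP pose, the force and the opening at its end, in the units of the state.
- state(): the state, without advancing time (a new reading comes with each control period).
- imaging.capture(name): name is "scene" or "side" or "wrist"; returns the picture (480x640x3 uint8, blue, green, red); there is no depth.
- imaging.camera_model(name): a dict with "fx", "fy", "cx", "cy" (pixels), "k1" (the pictures are not rectified: a ray, as slopes to the right and down, at radius r is drawn at 1 + k1 r^2 times it, then the intrinsics apply), "R" (3x3) and "t" (3): a world point X has camera coordinates R X + t. Camera axes: x right, y down, z forward; pixel columns grow to the right and rows downward; lengths in m; the calibration is good to about 2 mm. A picture is of the moment at which its call begins: read the wrist's pose just before it. camera_model takes no time and is no camera call; for the wrist camera it gives the pose at the moment of the call.
- sign_off(): hands the job in, once; it reports no verdict.
The state is a dict: "t": time; "qpos": joint angles; "dq": joint speeds; "joint_torque": joint torques, N m; "position": TCP position; "ee_rot": TCP orientation; "wrist_force": force on the tool from outside, world axes, zero at the start; "torque": the same for the moment, N m; "grip_width": finger opening in m.
Only numpy, scipy, OpenCV 4.12 (cv2) and the standard library are available. Lean on these libraries where they do the work, as an engineer would, in place of code of your own. Each camera call takes 0.05 s, during which the arm holds its last target.

### The job

Unlock the grey case: turn its three code dials one at a time, left one first, then the middle, then the right, so that from left to right as seen from the robot they read 3, 6, 4 (count the ticks clockwise from the long zero tick), each pointer on its tick. Then draw the bolt, the upright tab between its rails on the near part of the case's top, towards the robot as far as it goes, let go, and leave the things lying around undisturbed.

Things in the scene. Friction and masses are not known exactly. Their poses are not given: they have to be found in the camera images.
- case: fixed lock case, grey box with aluminium top, 246 (x) by 346 (y) by 100 mm high; origin at the centre of its underside; x axis from the bolt side to the dial side, away from the robot give or take its yaw, y to the left. Dials in a row at x +25 mm, y +100 (left), 0, -100 mm (right). Inside, the bolt is really blocked until every dial is within about 9 degrees of its digit; once drawn it traps the dials
- left_dial (a joint): angle of the left dial, rad, growing CLOCKWISE seen from above (range -0.2 to 5.9). Ten black ticks on the case's top, 34 to 50 mm from the axis, 36 degrees apart, count clockwise from 0, the long wide tick on the side away from the bolt (case +x); pointer there = 0 rad, digit 3 = 1.885 rad. About 0.035 N m of friction; stays where it is left
- left_dial_grip (a point): point on the left dial's axis 20 mm above the case's top, half-way up its grip; turns with the dial, x axis the way it points. The dial: steel disc 60 mm across, 4 mm thick, on the top; on it an upright black bar 46 mm long (along x), 14 mm thick, 4 to 34 mm above the top, with a white line on top from its middle to its pointing end and a small point at that end's foot
- middle_dial (a joint): angle of the middle dial, rad, growing CLOCKWISE seen from above (range -0.2 to 5.9). Ten black ticks on the case's top, 34 to 50 mm from the axis, 36 degrees apart, count clockwise from 0, the long wide tick on the side away from the bolt (case +x); pointer there = 0 rad, digit 6 = 3.770 rad. About 0.035 N m of friction; stays where it is left
- middle_dial_grip (a point): point on the middle dial's axis 20 mm above the case's top, half-way up its grip; turns with the dial, x axis the way it points. The dial: steel disc 60 mm across, 4 mm thick, on the top; on it an upright black bar 46 mm long (along x), 14 mm thick, 4 to 34 mm above the top, with a white line on top from its middle to its pointing end and a small point at that end's foot
- right_dial (a joint): angle of the right dial, rad, growing CLOCKWISE seen from above (range -0.2 to 5.9). Ten black ticks on the case's top, 34 to 50 mm from the axis, 36 degrees apart, count clockwise from 0, the long wide tick on the side away from the bolt (case +x); pointer there = 0 rad, digit 4 = 2.513 rad. About 0.035 N m of friction; stays where it is left
- right_dial_grip (a point): point on the right dial's axis 20 mm above the case's top, half-way up its grip; turns with the dial, x axis the way it points. The dial: steel disc 60 mm across, 4 mm thick, on the top; on it an upright black bar 46 mm long (along x), 14 mm thick, 4 to 34 mm above the top, with a white line on top from its middle to its pointing end and a small point at that end's foot
- bolt (a joint): how far the bolt is drawn, m: 0 locked, 0.030 fully drawn against its stop; it slides along the case's -x, towards the robot, against about 2.5 N of friction and stays where it is left
- bolt_grip (a point): centre of the bolt's upright tab, 22 mm above the case's top; its axes are the case's. The tab is dark steel, 14 mm thick (case x), 40 mm wide (case y), from 4 to 38 mm above the case's top, on a steel slide plate 36 by 50 by 4 mm between two rails 6 mm high; while locked it stands at case x = -62 mm, y = 0
- socket_center (a point): bystander: loose steel socket, 26 mm across, 36 mm tall, standing on the case's top behind the dials; its centre
- screwdriver_grip (a point): bystander: loose screwdriver lying on the mat in front of the case, left; middle of its handle
- jar_center (a point): bystander: loose glass jar, 60 mm across, 70 mm tall, just left of the case; its centre
- tape_center (a point): bystander: loose roll of paper tape, 90 mm across, 25 mm high, lying just right of the case; its centre
- wrench_grip (a point): bystander: loose wrench lying on the mat in front of the case, right; middle of its handle
- housing: bystander: black plastic tray-like housing, 240 by 150 by 50 mm, to the right; centre of its underside
- fastener_cup: bystander: grey plastic cup, 70 mm across, 50 mm tall, to the left; centre of its underside

How it is judged:
By the outcome, as a careful person would: the job done as asked, in the order asked, and still so for the second after the job is handed in, with the robot touching nothing.
It also fails if it takes over 66 s, if anything falls off the work surface, if the arm or the gripper's body presses on something with over 40 N, if the wrist force passes 120 N, or if a joint passes its speed limit or range.

## Working session

There is one attempt and no reset: what is moved stays moved. The work goes in short steps, Python scripts to look and compute and a tool call to move; the robot and the scene stay as the last step left them, time stands still between calls to the robot, and variables do not carry over. Pictures are saved under pics/ and viewed, and the job is handed in when it is done.

Besides the shell and the picture viewer there is one more tool, called as name([rows], argument=value, ...), one row to a line, values as JSON. servo_tool: Moves the arm, as the interface text tells. Its arguments: {"type":"object","properties":{"moves":{"type":"array"},"gripper":{"type":"number"},"force":{"type":"number"}},"required":["moves"]}

```bash
ls; mkdir -p pics; python3 - <<'E'
from plant import state, imaging, sign_off, robot
import cv2
s=state();print(s)
print([a for a in dir(robot) if a[0]!='_'], robot.nose_length)
for n in ["scene","side","wrist"]:
    print(n,imaging.camera_model(n))
    cv2.imwrite(f"pics/{n}0.png",imaging.capture(n))
E
```

```text
pics
{'t': 0.0, 'qpos': array([-4.66020623e-02,  4.80818314e-01,  1.59688642e+00,  8.52739556e-06,
        1.06512715e+00, -4.65984476e-02]), 'dq': array([-1.35894857e-04, -8.55400501e-05,  1.23947893e-03, -9.29125803e-04,
       -6.94922081e-04,  1.01302791e-03]), 'joint_torque': array([ 2.41355090e-03, -9.50650907e+01, -4.30184269e+01, -5.27583288e-04,
        1.24796593e-02,  1.26860105e-04]), 'position': array([6.49600552e-01, 4.08617119e-05, 2.55676484e-01]), 'ee_rot': array([-2.22079853e+00, -2.22078132e+00,  1.30178106e-03]), 'wrist_force': array([0.46806958, 0.57610339, 0.18763018]), 'torque': array([ 0.02503741,  0.00970378, -0.01828994]), 'grip_width': 0.0855845954804834}
['PlanningError', 'nose_length'] 0.025
scene {'fx': 586.8513877875089, 'fy': 586.8513877875089, 'cx': 316.83235004425893, 'cy': 241.23237270207963, 'k1': 0.012135268776531165, 'R': array([[ 0.27716364,  0.96081934,  0.00255262],
       [ 0.51437426, -0.14613446, -0.84502298],
       [-0.81154139,  0.23552264, -0.5347239 ]]), 't': array([-0.1293451 , -0.19948566,  2.11452321])}
side {'fx': 560.9662506648874, 'fy': 560.9662506648874, 'cx': 323.47947716523066, 'cy': 241.45820069107114, 'k1': -0.08012153584501995, 'R': array([[ 0.86109399, -0.50821782,  0.01522478],
       [-0.31888223, -0.56313326, -0.7623615 ],
       [ 0.39601928,  0.65160999, -0.6469723 ]]), 't': array([-0.49225716,  0.25190668,  1.19461549])}
wrist {'fx': 370.4877594496547, 'fy': 370.4877594496547, 'cx': 316.1235346211028, 'cy': 235.73879656333628, 'k1': -0.01791940387085106, 'R': array([[ 9.99998283e-01,  4.76097525e-04, -1.79103424e-03],
       [ 9.62155409e-04, -9.59359158e-01,  2.82186250e-01],
       [-1.58389693e-03, -2.82187489e-01, -9.59357969e-01]]), 't': array([-0.64936514, -0.03619804,  0.38171998])}
```

View pics/wrist0.png

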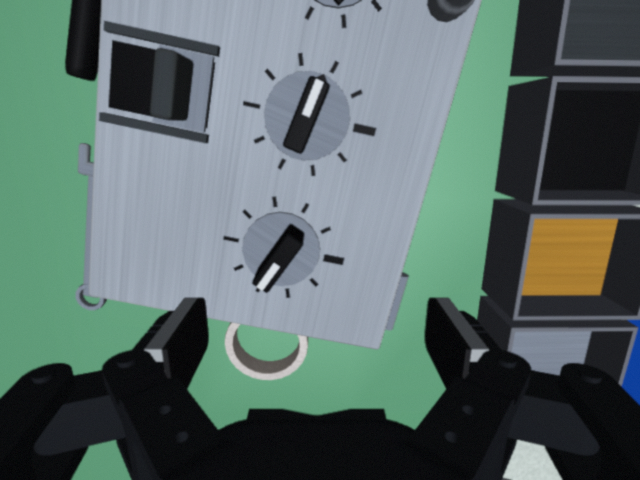

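View pics/scene0.png

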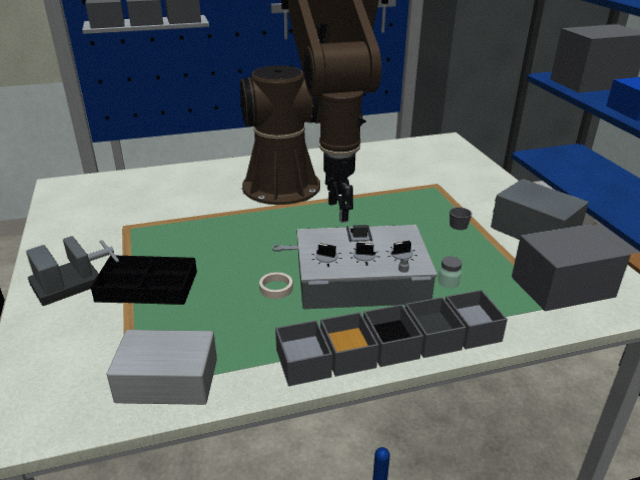

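View pics/side0.png

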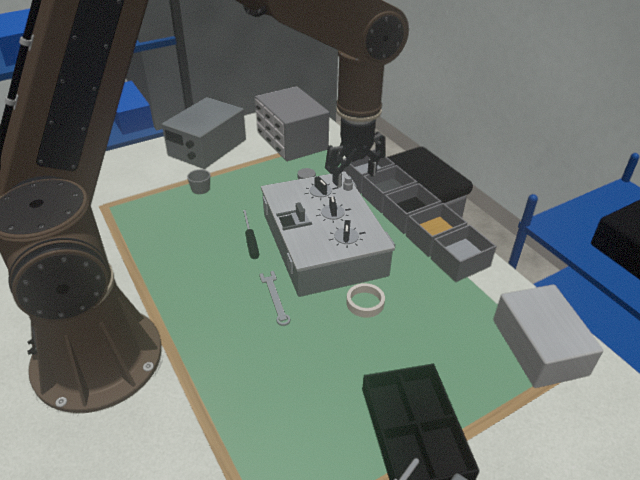

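```bash
cat > h.py <<'E'
import numpy as np, cv2
from plant import state, imaging
def ray(m,u,v):
    K=np.array([[m['fx'],0,m['cx']],[0,m['fy'],m['cy']],[0,0,1]])
    d=cv2.undistortPoints(np.array([[[u,v]]],float),K,np.array([m['k1'],0,0,0,0.]))[0,0]
    R=np.array(m['R']);return -R.T@np.array(m['t']), R.T@np.array([d[0],d[1],1])
def onz(m,u,v,z):
    o,d=ray(m,u,v);return (o+d*(z-o[2])/d[2])
def px(m,X):
    p=np.array(m['R'])@np.array(X)+m['t'];x,y=p[:2]/p[2];f=1+m['k1']*(x*x+y*y)
    return m['fx']*x*f+m['cx'],m['fy']*y*f+m['cy']
E
python3 - <<'E'
from h import *
m=imaging.camera_model('wrist'); im=cv2.imread('pics/wrist0.png')
# approximate points
for n,u,v,z in [('Mc',307,115,.104),('Rc',281,250,.104),('Mwhite0',309,114,.134),('Mwhite1',320,82,.134),('Rw0',281,262,.134),('Rw1',261,290,.134),('Mtick',364,129,.1),('Rtick',334,260,.1),('corner far right',380,348,.1),('corner near right',88,296,.1),('far edge top',479,0,.1),('near top',102,60,.1),('tabtop',166,84,.138)]:
    print(n,onz(m,u,v,z).round(4))
b=cv2.resize(im[60:300,80:400],None,fx=2.5,fy=2.5,interpolation=cv2.INTER_CUBIC);cv2.imwrite('pics/z1.png',b)
s=imaging.capture('side');cv2.imwrite('pics/z2.png',cv2.resize(s[160:300,250:410],None,fx=4,fy=4,interpolation=cv2.INTER_CUBIC))
E
```

```text
Mc [0.6432 0.0813 0.104 ]
Rc [ 0.6225 -0.018   0.104 ]
Mwhite0 [0.6452 0.081  0.134 ]
Mwhite1 [0.652  0.0996 0.134 ]
Rw0 [ 0.6253 -0.0167  0.134 ]
Rw1 [ 0.6105 -0.0379  0.134 ]
Mtick [0.6838 0.0719 0.1   ]
Rtick [ 0.6638 -0.0277  0.1   ]
corner far right [ 0.7041 -0.1074  0.1   ]
corner near right [ 0.4624 -0.0594  0.1   ]
far edge top [0.7568 0.1541 0.1   ]
near top [0.5026 0.1179 0.1   ]
tabtop [0.5596 0.0982 0.138 ]
```

View pics/z1.png

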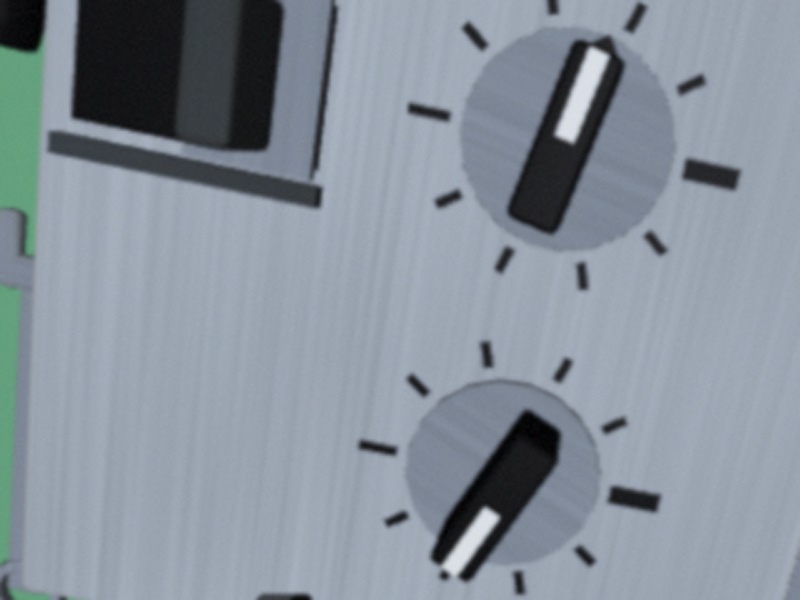

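View pics/z2.png

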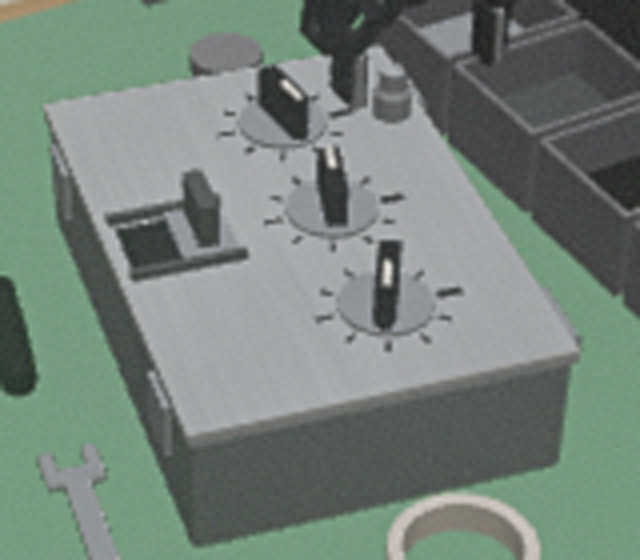

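servo_tool([
  [[2,0,0],0],
  [[2,0,0],0],
  [[2,0,0],0],
  [[2,0,0],0],
  [[2,0,0],0],
  [[0,0,0],0],
  [[0,0,0],0],
  [[0,0,0],0],
])

```text
t: 1.0
position: [0.6499, 0.0993, 0.2562]
ee_rot: [2.222, 2.221, -0.001]
wrist_force: [0.6, 0.1, 0.6]
grip_width: 0.0852
```

```bash
cat > look.py <<'E'
import sys; from h import *
n=sys.argv[1]
s=state();m=imaging.camera_model('wrist');im=imaging.capture('wrist');cv2.imwrite(f'pics/{n}.png',im)
import pickle;pickle.dump(m,open(f'pics/{n}.pkl','wb'))
print(s['t'],s['position'].round(4),s['ee_rot'].round(4),s['qpos'].round(3))
E
python3 look.py w1
```

```text
1.0 [0.6499 0.0993 0.2562] [ 2.2217e+00  2.2211e+00 -5.0000e-04] [ 0.106  0.491  1.578 -0.     1.073  0.106]
```

View pics/w1.png

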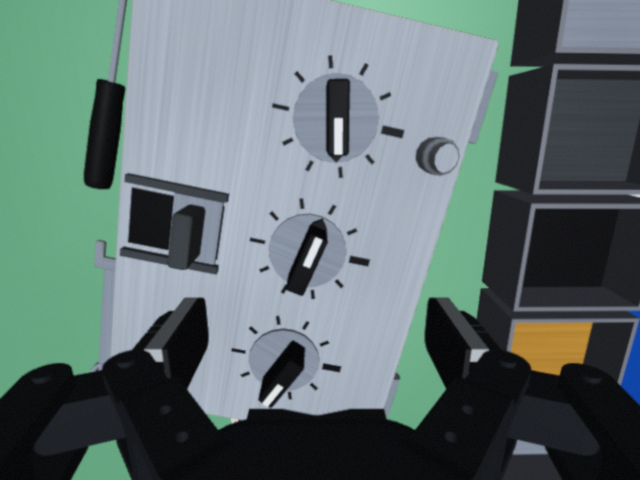

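```bash
cat > meas.py <<'E'
import sys,pickle; from h import *
n=sys.argv[1]; im=cv2.imread(f'pics/{n}.png'); m=pickle.load(open(f'pics/{n}.pkl','rb'))
z0=float(sys.argv[2]) if len(sys.argv)>2 else .1
yaw=np.radians(-11.8)
g=cv2.cvtColor(im,cv2.COLOR_BGR2GRAY)
guess={'L':(.664,.180),'M':(.6432,.0813),'R':(.6225,-.018)}
dark=(g<95).astype(np.uint8)
nc,lab,st,ce=cv2.connectedComponentsWithStats(dark)
wh=(g>195).astype(np.uint8); nw,lw,sw,cw=cv2.connectedComponentsWithStats(wh)
C={}
for k,c in guess.items():
    P=[]
    for i in range(1,nc):
        if not 8<st[i,4]<400: continue
        p=onz(m,*ce[i],z0)[:2]; r=np.hypot(*(p-c))
        if .034<r<.050: P.append(p)
    P=np.array(P)
    if len(P)<5: print(k,'few ticks',len(P)); continue
    # circle fit
    A=np.c_[2*P,np.ones(len(P))];x=np.linalg.lstsq(A,(P**2).sum(1),rcond=None)[0]
    cc=x[:2];R=np.sqrt(x[2]+cc@cc); a=np.degrees(np.arctan2(*(P-cc).T[::-1]))
    # yaw from ticks: angles mod 36
    rr=np.angle(np.mean(np.exp(1j*np.radians(a)*10)))/10; rr=np.degrees(rr)
    C[k]=cc; print(k,len(P),'centre',cc.round(4),'R',round(R,4),'res',np.abs(np.hypot(*(P-cc).T)-R).max().round(4),'yaw mod36',rr.round(2))
    for i in range(1,nw):
        if sw[i,4]<25: continue
        p=onz(m,*cw[i],z0+.034)[:2]
        if np.hypot(*(p-cc))>.03: continue
        q=np.array([onz(m,u,v,z0+.034)[:2] for v,u in np.argwhere(lw==i)])
        w,V=np.linalg.eigh(np.cov(q.T)); d=V[:,1]; d=d*np.sign(d@(p-cc))
        ang=np.degrees(np.arctan2(d[1],d[0])); print('   white area',sw[i,4],'ctr off',(p-cc).round(4),'dir world',ang.round(1),'len',(np.ptp(q@d)).round(4))
        for y in [rr]: print('   dial angle', ((y-ang)%360).round(1), 'by centroid',((y-np.degrees(np.arctan2(*(p-cc)[::-1])))%360).round(1))
if 'L' in C and 'R' in C:
    d=C['L']-C['R'];print('LR dist',np.hypot(*d).round(4),'yaw',np.degrees(np.arctan2(d[1],d[0])).round(2)-90, 'mid',((C['L']+C['R'])/2).round(4))
E
python3 meas.py w1; cp pics/wrist0.png pics/w0.png; python3 - <<'E'
E
```

```text
L 10 centre [0.664 0.178] R 0.0384 res 0.003 yaw mod36 -11.9
   white area 245 ctr off [-0.0002 -0.0109] dir world -89.0 len 0.0208
   dial angle 77.1 by centroid 79.4
M 9 centre [0.6432 0.0793] R 0.0385 res 0.0029 yaw mod36 -11.8
   white area 188 ctr off [0.0041 0.0104] dir world 66.8 len 0.0214
   dial angle 281.4 by centroid 279.6
R 9 centre [ 0.6225 -0.0191] R 0.0385 res 0.003 yaw mod36 -11.77
   white area 126 ctr off [-0.0071 -0.0096] dir world -125.4 len 0.0221
   dial angle 113.7 by centroid 114.5
LR dist 0.2014 yaw -11.900000000000006 mid [0.6433 0.0794]
```

servo_tool([
  [[2,0.4,0],0],
  [[2,0.4,0],0],
  [[2,0.4,0],0],
  [[1.9,0.2,0],0],
  [[0,0,2],0],
  [[0,0,2],0],
  [[0,0,0],0],
  [[0,0,0],0],
], gripper=0.45, force=40)

```text
t: 1.85
position: [0.6639, 0.1799, 0.2164]
ee_rot: [-2.22, -2.222, 0.001]
wrist_force: [0.0, 0.7, 0.1]
grip_width: 0.0386
```

```bash
python3 look.py w2; python3 meas.py w2; python3 -c "
from h import *
m=imaging.camera_model('wrist');print([px(m,(.664,.178,z)) for z in (.104,.134)])"
```

```text
1.85 [0.6639 0.1799 0.2164] [-2.2204e+00 -2.2219e+00  8.0000e-04] [0.22  0.571 1.54  0.    1.031 0.22 ]
L 9 centre [0.6641 0.177 ] R 0.0386 res 0.0027 yaw mod36 -11.8
   white area 266 ctr off [-0.0004 -0.0108] dir world -89.2 len 0.0217
   dial angle 77.4 by centroid 80.2
M 5 centre [0.6453 0.0786] R 0.0373 res 0.0023 yaw mod36 -10.87
   white area 195 ctr off [0.0021 0.01  ] dir world 67.1 len 0.0214
   dial angle 282.0 by centroid 271.1
R few ticks 0
[(np.float64(315.3051776285844), np.float64(245.28370313232165)), (np.float64(315.1929071700067), np.float64(261.10405140304476))]
```

View pics/w2.png

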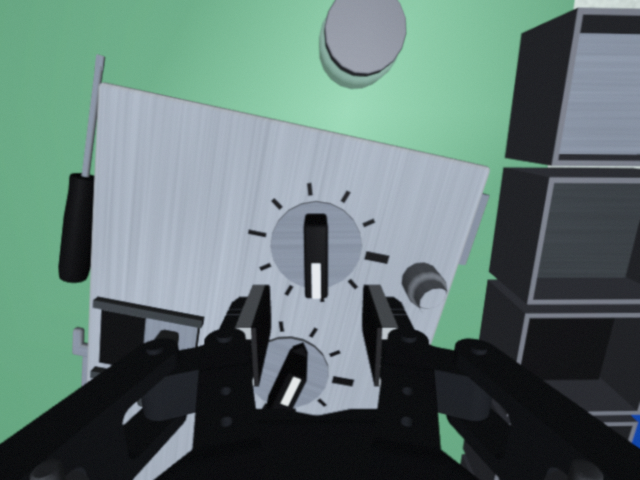

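```bash
python3 -c "
from h import *
import pickle
m=pickle.load(open('pics/w2.pkl','rb'));print(onz(m,433,299,.136),onz(m,404,283,.118),onz(m,420,265,.1))"
```

```text
[0.73337802 0.15529859 0.136     ] [0.72003569 0.15769511 0.118     ] [0.73463975 0.16308136 0.1       ]
```

servo_tool([
  [[-0.2,0,2],0],
  [[0,0,2],0],
  [[0,0,1],0],
  [[0,0,0],0],
  [[0,0,0],0],
])

```text
t: 2.4
position: [0.6645, 0.1772, 0.1673]
ee_rot: [2.221, 2.221, 0.001]
wrist_force: [-0.3, -0.2, 0.4]
grip_width: 0.0384
```

```bash
python3 look.py w3; python3 -c "
from h import *
s=imaging.capture('side');cv2.imwrite('pics/s3.png',cv2.resize(s[120:280,250:440],None,fx=4,fy=3.7,interpolation=cv2.INTER_CUBIC))"
```

```text
2.4 [0.6645 0.1772 0.1673] [2.2211e+00 2.2210e+00 1.4000e-03] [0.216 0.62  1.583 0.    0.937 0.217]
```

View pics/w3.png

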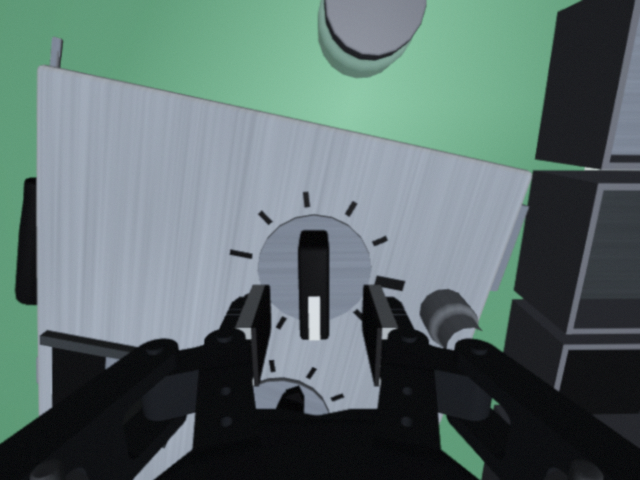

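View pics/s3.png

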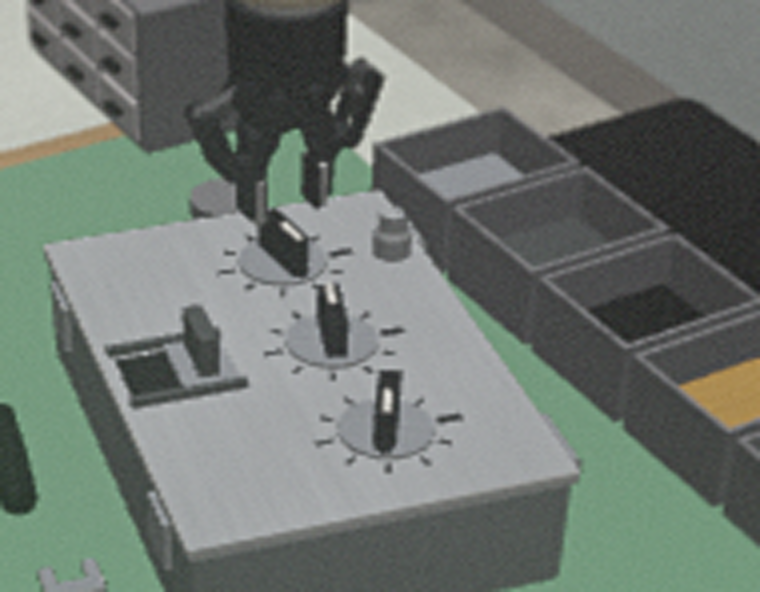

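servo_tool([
  [[0,0,1],0],
  [[0,0,1],0],
  [[0,0,1],0],
  [[0,0,0],0],
  [[0,0,0],0],
])

```text
t: 3.0
position: [0.6637, 0.177, 0.1357]
ee_rot: [-2.221, -2.221, 0.001]
wrist_force: [0.5, 0.8, 0.5]
grip_width: 0.0385
```

servo_tool([
  [[0,0,0],0],
  [[0,0,0],0],
  [[0,0,0],0],
  [[0,0,0],0],
  [[0,0,0],0],
  [[0,0,0],0],
], gripper=0, force=30)

```text
t: 3.6
position: [0.6636, 0.1771, 0.1368]
ee_rot: [-2.221, -2.221, 0.0]
wrist_force: [-6.3, 0.3, 5.7]
grip_width: 0.013
```

```bash
python3 look.py w4; python3 meas.py w4;python3 -c "
from h import *
s=imaging.capture('side');cv2.imwrite('pics/s4.png',cv2.resize(s[120:280,250:440],None,fx=4,fy=3.7,interpolation=cv2.INTER_CUBIC))"
```

```text
3.6 [0.6636 0.1771 0.1368] [-2.2212e+00 -2.2212e+00  3.0000e-04] [0.217 0.654 1.605 0.    0.883 0.216]
L 6 centre [0.663  0.1771] R 0.0382 res 0.0013 yaw mod36 -12.26
   white area 600 ctr off [ 0.0006 -0.0116] dir world -90.0 len 0.0217
   dial angle 77.7 by centroid 74.9
M few ticks 0
R few ticks 0
```

View pics/w4.png

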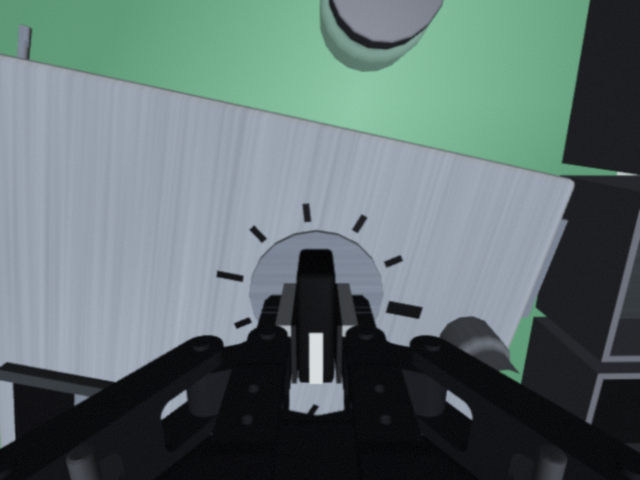

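View pics/s4.png

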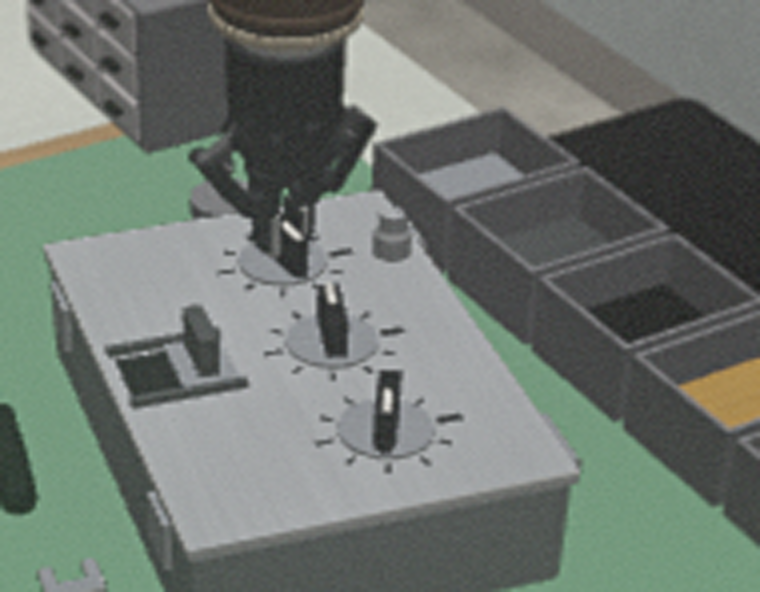

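servo_tool([
  [[0,-0.05,0],5],
  [[0,0,0],5],
  [[0,0,0],5],
  [[0,0,0],5],
  [[0,0,0],5],
  [[0,0,0],5],
  [[0,0,0],0],
  [[0,0,0],0],
])

```text
t: 4.5
position: [0.6638, 0.177, 0.1368]
ee_rot: [2.718, 1.574, 0.001]
wrist_force: [-2.2, -1.6, 6.1]
grip_width: 0.0131
```

```bash
python3 look.py w5; python3 meas.py w5;python3 -c "
from h import *
from scipy.spatial.transform import Rotation as R
print(R.from_rotvec(state()['ee_rot']).as_matrix().round(3),state()['wrist_force'],state()['torque'])"
```

```text
4.5 [0.6638 0.177  0.1368] [2.7182e+00 1.5744e+00 1.3000e-03] [ 0.217  0.654  1.605 -0.     0.881  0.737]
L 6 centre [0.6622 0.1767] R 0.0386 res 0.0008 yaw mod36 -12.34
   white area 590 ctr off [-0.0049 -0.0094] dir world -119.4 len 0.0218
   dial angle 107.0 by centroid 105.2
M few ticks 0
R few ticks 0
[[ 0.497  0.867  0.001]
 [ 0.867 -0.497  0.   ]
 [ 0.001  0.001 -1.   ]] [-1.34441263 -1.71435357  5.83278302] [-0.26298091  0.14633889  0.00422201]
```

View pics/w5.png

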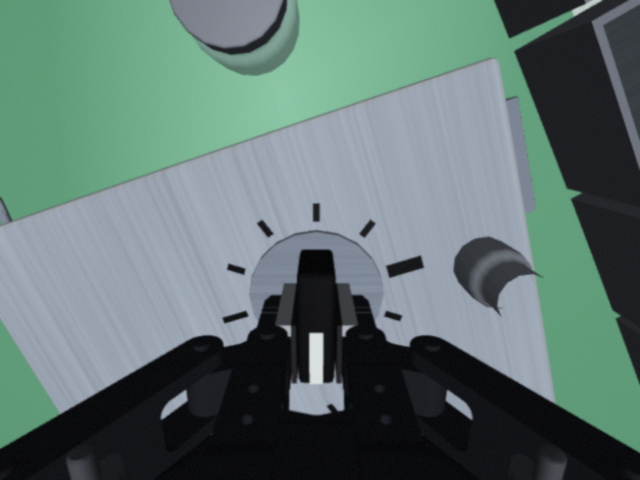

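servo_tool([
  [[0,0,0],0],
  [[0,0,0],0],
  [[0,0,0],0],
  [[0,0,-2],0],
  [[0,0,-2],0],
  [[0,0,-2],0],
  [[0,0,-2],0],
], gripper=0.45)

```text
t: 5.25
position: [0.6634, 0.177, 0.217]
ee_rot: [-2.72, -1.572, 0.0]
wrist_force: [0.4, 0.2, -0.4]
grip_width: 0.0387
```

servo_tool([
  [[-2,0.6,0],0],
  [[-2,0.6,0],0],
  [[-2,0.6,0],0],
  [[-2,0.6,0],0],
  [[-1.5,0.7,0],0],
  [[0,0,0],-7.6],
  [[0,0,0],0],
  [[0,0,0],0],
])

```text
t: 6.05
position: [0.6429, 0.0787, 0.2161]
ee_rot: [-2.614, -1.742, 0.0]
wrist_force: [0.1, -0.6, 0.4]
grip_width: 0.0383
```

```bash
python3 look.py w6; python3 meas.py w6
```

```text
6.05 [0.6429 0.0787 0.2161] [-2.6140e+00 -1.7423e+00  2.0000e-04] [0.075 0.516 1.642 0.    0.983 0.47 ]
L 10 centre [0.6639 0.1783] R 0.0385 res 0.0029 yaw mod36 -11.92
   white area 412 ctr off [-0.0059 -0.0093] dir world -119.7 len 0.0217
   dial angle 107.8 by centroid 110.3
M 9 centre [0.6431 0.0794] R 0.0385 res 0.0029 yaw mod36 -11.78
   white area 293 ctr off [0.004  0.0104] dir world 67.3 len 0.0214
   dial angle 280.9 by centroid 279.4
R 5 centre [ 0.6206 -0.0188] R 0.0376 res 0.001 yaw mod36 -12.58
   white area 52 ctr off [-0.001  -0.0037] dir world -133.4 len 0.0069
   dial angle 120.8 by centroid 93.0
LR dist 0.2018 yaw -12.379999999999995 mid [0.6423 0.0798]
```

View pics/w6.png

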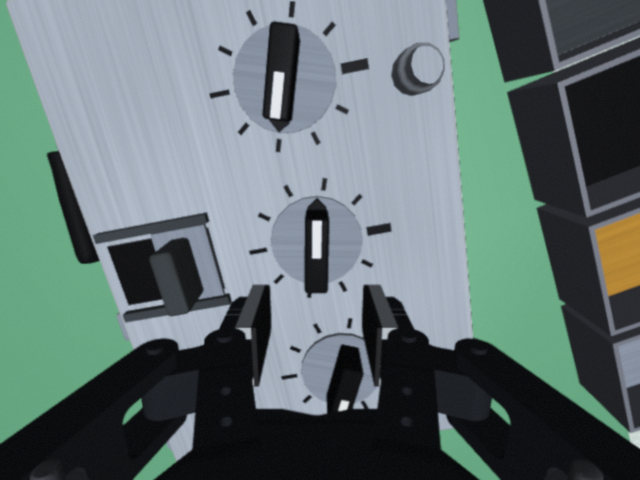

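servo_tool([
  [[0,0,2],0],
  [[0,0,2],0],
  [[0,0,2],0],
  [[0,0,1],0],
  [[0,0,1],0],
  [[0,0,0],0],
  [[0,0,0],0],
])

```text
t: 6.8
position: [0.6431, 0.0793, 0.1367]
ee_rot: [2.611, 1.747, 0.001]
wrist_force: [0.8, -0.3, 0.0]
grip_width: 0.0386
```

servo_tool([
  [[0,0,0],0],
  [[0,0,0],0],
  [[0,0,0],0],
  [[0,0,0],0],
  [[0,0,0],0],
  [[0,0,0],0],
], gripper=0, force=30)

```text
t: 7.4
position: [0.6431, 0.0794, 0.1372]
ee_rot: [2.61, 1.747, 0.002]
wrist_force: [-2.6, 0.6, 6.4]
grip_width: 0.0133
```

```bash
python3 look.py w7; python3 meas.py w7;python3 -c "
from h import *
from scipy.spatial.transform import Rotation as R
M=R.from_rotvec(state()['ee_rot']).as_matrix();print(np.degrees(np.arctan2(M[1,1],M[0,1])))"
```

```text
7.4 [0.6431 0.0794 0.1372] [2.6103e+00 1.7473e+00 1.5000e-03] [0.076 0.607 1.704 0.    0.83  0.467]
L 6 centre [0.6629 0.1787] R 0.0382 res 0.0012 yaw mod36 -11.48
   white area 1225 ctr off [-0.0048 -0.0094] dir world -119.7 len 0.0221
   dial angle 108.3 by centroid 105.6
M 6 centre [0.6418 0.0789] R 0.0386 res 0.0008 yaw mod36 -12.34
   white area 714 ctr off [0.005  0.0105] dir world 67.6 len 0.0218
   dial angle 280.1 by centroid 283.3
R few ticks 0
-22.404585593477705
```

View pics/w7.png

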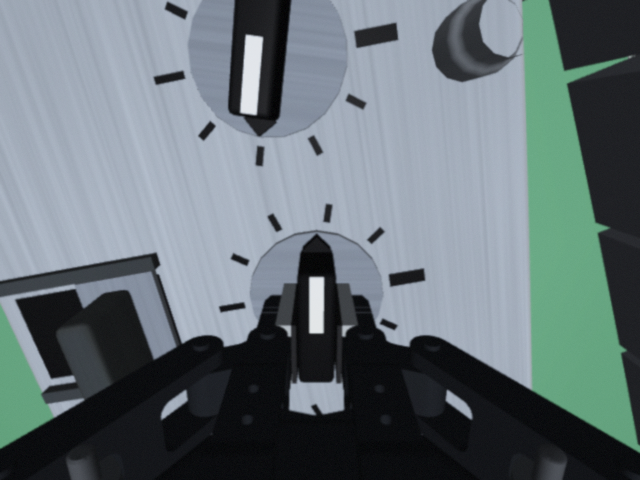

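servo_tool([
  [[0,0,0],-6.5],
  [[0,0,0],-6.5],
  [[0,0,0],-6.5],
  [[0,0,0],-6.5],
  [[0,0,0],-6.5],
  [[0,0,0],-6.5],
  [[0,0,0],-6.5],
  [[0,0,0],-6.5],
])

```text
t: 8.25
position: [0.6426, 0.0793, 0.1372]
ee_rot: [-1.574, -2.719, -0.0]
wrist_force: [-6.1, 0.2, 9.1]
grip_width: 0.0131
```

servo_tool([
  [[0,0,0],-6.3],
  [[0,0,0],-6.3],
  [[0,0,0],0],
  [[0,0,0],0],
])

```text
t: 8.65
position: [0.6425, 0.0793, 0.1372]
ee_rot: [-1.272, -2.872, 0.0]
wrist_force: [-5.8, -0.3, 9.8]
grip_width: 0.0133
```

```bash
python3 look.py w8; python3 meas.py w8;python3 -c "
from h import *
from scipy.spatial.transform import Rotation as R
M=R.from_rotvec(state()['ee_rot']).as_matrix();print(np.degrees(np.arctan2(M[1,1],M[0,1])))"
```

```text
8.65 [0.6425 0.0793 0.1372] [-1.2723e+00 -2.8722e+00  1.0000e-04] [ 0.076  0.606  1.705  0.     0.831 -0.661]
L 7 centre [0.6637 0.1788] R 0.0381 res 0.0013 yaw mod36 -11.68
   white area 973 ctr off [-0.0044 -0.0095] dir world -119.9 len 0.0222
   dial angle 108.3 by centroid 103.1
M 7 centre [0.643  0.0798] R 0.0381 res 0.0013 yaw mod36 -12.06
   white area 742 ctr off [-0.0069  0.0082] dir world 131.6 len 0.0222
   dial angle 216.3 by centroid 218.0
   white area 27 ctr off [0.0078 0.0078] dir world 110.6 len 0.0037
   dial angle 237.4 by centroid 303.2
R few ticks 3
42.19939064950288
```

View pics/w8.png

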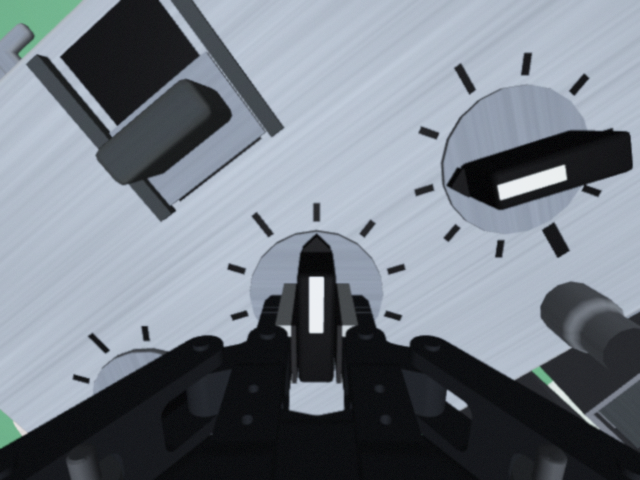

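servo_tool([
  [[0,0,0],0],
  [[0,0,0],0],
  [[0,0,0],0],
  [[0,0,-2],0],
  [[0,0,-2],0],
  [[0,0,-2],0],
  [[0,0,-2],0],
], gripper=0.45)

```text
t: 9.4
position: [0.6428, 0.0792, 0.217]
ee_rot: [-1.273, -2.872, 0.0]
wrist_force: [0.4, 0.1, -0.7]
grip_width: 0.0387
```

servo_tool([
  [[-1.5,-2,0],0],
  [[-1.5,-2,0],0],
  [[-1.5,-2,0],0],
  [[-1.4,-2.1,0],0],
  [[0,0,0],8],
  [[0,0,0],8],
  [[0,0,0],8],
  [[0,0,0],8],
])

```text
t: 10.2
position: [0.6225, -0.019, 0.2163]
ee_rot: [2.022, 2.404, 0.0]
wrist_force: [-0.1, 0.2, -0.1]
grip_width: 0.0385
```

servo_tool([
  [[0,0,0],8],
  [[0,0,0],8],
  [[0,0,0],8],
  [[0,0,0],8],
  [[0,0,0],8],
  [[0,0,0],6],
  [[0,0,0],0],
  [[0,0,0],0],
])

```text
t: 11.0
position: [0.6225, -0.0189, 0.2163]
ee_rot: [2.794, 1.436, 0.0]
wrist_force: [0.2, 0.3, 0.0]
grip_width: 0.0386
```

```bash
python3 look.py w9; python3 meas.py w9;python3 -c "
from h import *
from scipy.spatial.transform import Rotation as R
M=R.from_rotvec(state()['ee_rot']).as_matrix();print(np.degrees(np.arctan2(M[1,1],M[0,1])))"
```

```text
11.0 [ 0.6225 -0.0189  0.2163] [2.7943 1.4358 0.    ] [-0.079  0.483  1.702 -0.     0.956  0.542]
L few ticks 0
M 9 centre [0.6431 0.0806] R 0.0385 res 0.003 yaw mod36 -11.95
   white area 401 ctr off [-0.008   0.0085] dir world 132.3 len 0.0219
   dial angle 215.7 by centroid 214.8
R 9 centre [ 0.6223 -0.0185] R 0.0385 res 0.003 yaw mod36 -11.77
   white area 242 ctr off [-0.0069 -0.0089] dir world -125.7 len 0.0215
   dial angle 113.9 by centroid 116.1
-35.61643523704455
```

View pics/w9.png

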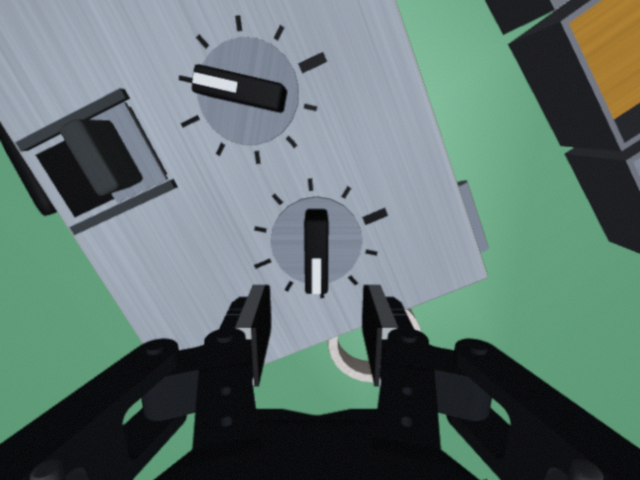

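servo_tool([
  [[0,0,2],0],
  [[0,0,2],0],
  [[0,0,2],0],
  [[0,0,1],0],
  [[0,0,1],0],
  [[0,0,0],0],
  [[0,0,0],0],
])

```text
t: 11.75
position: [0.6228, -0.0189, 0.1367]
ee_rot: [2.796, 1.432, 0.001]
wrist_force: [0.2, 0.4, -0.0]
grip_width: 0.0384
```

servo_tool([
  [[0,0,0],0],
  [[0,0,0],0],
  [[0,0,0],0],
  [[0,0,0],0],
  [[0,0,0],0],
  [[0,0,0],0],
], gripper=0, force=30)

```text
t: 12.35
position: [0.6227, -0.0187, 0.1372]
ee_rot: [2.796, 1.431, 0.001]
wrist_force: [-2.1, 2.4, 6.6]
grip_width: 0.0133
```

servo_tool([
  [[0,0,0],5.1],
  [[0,0,0],5],
  [[0,0,0],5.1],
  [[0,0,0],5],
  [[0,0,0],5],
  [[0,0,0],5],
  [[0,0,0],0],
  [[0,0,0],0],
])

```text
t: 13.15
position: [0.6228, -0.0189, 0.1372]
ee_rot: [3.073, 0.653, 0.002]
wrist_force: [-1.5, -0.4, 5.0]
grip_width: 0.0134
```

```bash
python3 look.py w10; python3 meas.py w10;python3 -c "
from h import *
from scipy.spatial.transform import Rotation as R
M=R.from_rotvec(state()['ee_rot']).as_matrix();print(np.degrees(np.arctan2(M[1,1],M[0,1])))"
```

```text
13.15 [ 0.6228 -0.0189  0.1372] [3.0727e+00 6.5290e-01 1.6000e-03] [-0.079  0.578  1.765 -0.     0.797  1.073]
L few ticks 0
M 8 centre [0.6417 0.0814] R 0.0383 res 0.0012 yaw mod36 -11.82
   white area 936 ctr off [-0.0072  0.0085] dir world 132.1 len 0.0224
   dial angle 216.1 by centroid 217.9
R 6 centre [ 0.6213 -0.0181] R 0.0381 res 0.0 yaw mod36 -11.86
   white area 584 ctr off [-0.0103 -0.0046] dir world -155.3 len 0.0223
   dial angle 143.4 by centroid 144.3
-65.99525996381294
```

View pics/w10.png

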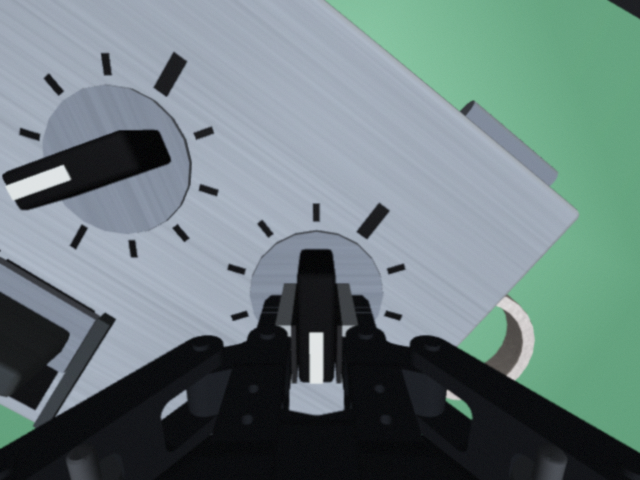

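servo_tool([
  [[0,0,0],0],
  [[0,0,0],0],
  [[0,0,0],0],
  [[0,0,-2],0],
  [[0,0,-2],0],
  [[0,0,-2],0],
  [[0,0,-2],0],
], gripper=0.45)

```text
t: 13.9
position: [0.6224, -0.0189, 0.2171]
ee_rot: [-3.073, -0.653, 0.0]
wrist_force: [0.8, 0.2, 0.4]
grip_width: 0.0389
```

servo_tool([
  [[-0.2,-2.2,0],0],
  [[-0.2,-2.2,0],0],
  [[-0.2,-2.2,0],0],
  [[-0.2,-2.2,0],0],
  [[-0.2,-2.2,0],0],
  [[-0.2,-2.2,0],0],
  [[0,0,0],-7],
  [[0,0,0],-7],
])

```text
t: 14.7
position: [0.5575, 0.0975, 0.2164]
ee_rot: [2.967, 1.032, 0.0]
wrist_force: [1.0, -0.3, 0.9]
grip_width: 0.0388
```

servo_tool([
  [[0,0,0],-8],
  [[0,0,0],-8],
  [[0,0,0],-8],
  [[0,0,0],-8],
  [[0,0,0],-8.1],
  [[0,0,0],0],
  [[0,0,0],0],
  [[0,0,0],0],
])

```text
t: 15.5
position: [0.5578, 0.0968, 0.2163]
ee_rot: [2.443, 1.975, -0.0]
wrist_force: [0.3, 0.1, 0.3]
grip_width: 0.0385
```

```bash
python3 look.py w11; python3 meas.py w11;python3 -c "
from h import *
from scipy.spatial.transform import Rotation as R
M=R.from_rotvec(state()['ee_rot']).as_matrix();print(np.degrees(np.arctan2(M[1,1],M[0,1])))"
```

```text
15.5 [0.5578 0.0968 0.2163] [ 2.4433  1.9748 -0.    ] [ 0.118  0.409  1.834 -0.     0.899  0.33 ]
L 9 centre [0.6651 0.1783] R 0.0386 res 0.0026 yaw mod36 -11.9
   white area 405 ctr off [-0.0059 -0.0095] dir world -119.8 len 0.0218
   dial angle 107.9 by centroid 110.1
M 9 centre [0.6442 0.0792] R 0.0386 res 0.0025 yaw mod36 -11.76
   white area 286 ctr off [-0.008   0.0085] dir world 132.2 len 0.0214
   dial angle 216.1 by centroid 214.9
R few ticks 1
-12.061504500555865
```

View pics/w11.png

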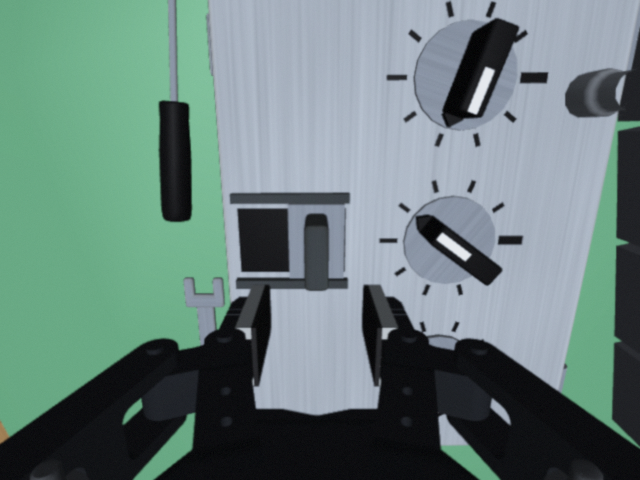

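servo_tool([
  [[0,0,2],0],
  [[0,0,2],0],
  [[0,0,2],0],
  [[0,0,1],0],
  [[0,0,1],0],
  [[0,0,0],0],
  [[0,0,0],0],
])

```text
t: 16.25
position: [0.5581, 0.0969, 0.1367]
ee_rot: [2.44, 1.979, 0.0]
wrist_force: [0.9, 0.3, 0.2]
grip_width: 0.0382
```

servo_tool([
  [[0,0,0],0],
  [[0,0,0],0],
  [[0,0,0],0],
  [[0,0,0],0],
  [[0,0,0],0],
  [[0,0,0],0],
], gripper=0, force=40)

```text
t: 16.85
position: [0.5578, 0.097, 0.1371]
ee_rot: [2.44, 1.979, 0.001]
wrist_force: [-3.7, 0.7, 6.5]
grip_width: 0.0131
```

servo_tool([
  [[0,-0.4,0],0],
  [[0,-0.4,0],0],
  [[0,0,0],0],
])

```text
t: 17.15
position: [0.5501, 0.0986, 0.1371]
ee_rot: [2.439, 1.979, 0.002]
wrist_force: [-1.2, -1.0, 8.8]
grip_width: 0.0132
```

Moves freely by 8 mm; continue.

servo_tool([
  [[0,-0.4,0],0],
  [[0,-0.4,0],0],
  [[0,-0.4,0],0],
  [[0,-0.4,0],0],
  [[0,-0.4,0],0],
  [[0,-0.2,0],0],
  [[0,0,0],0],
])

```text
t: 17.85
position: [0.5287, 0.1031, 0.1371]
ee_rot: [2.439, 1.979, 0.002]
wrist_force: [-0.3, -1.2, 9.6]
grip_width: 0.0132
```

servo_tool([
  [[0,-0.1,0],0],
  [[0,0,0],0],
  [[0,0,0],0],
])

```text
t: 18.15
position: [0.5284, 0.1032, 0.1371]
ee_rot: [2.439, 1.978, 0.003]
wrist_force: [2.2, -1.8, 6.6]
grip_width: 0.0133
```

servo_tool([
  [[0,-0.1,0],0],
  [[0,0,0],0],
  [[0,0,0],0],
])

```text
t: 18.45
position: [0.5283, 0.1032, 0.1372]
ee_rot: [2.438, 1.978, 0.005]
wrist_force: [8.8, -4.8, 1.6]
grip_width: 0.0135
```

servo_tool([
  [[0,0.1,0],0],
  [[0,0,0],0],
])

```text
t: 18.65
position: [0.5284, 0.1032, 0.1371]
ee_rot: [2.439, 1.978, 0.003]
wrist_force: [2.4, -2.2, 6.1]
grip_width: 0.0135
```

servo_tool([
  [[0,0,0],0],
  [[0,0,0],0],
  [[0,0,0],0],
  [[0,0,-2],0],
  [[0,0,-2],0],
  [[0,0,-2],0],
  [[0,0,-2],0],
], gripper=0.45)

```text
t: 19.35
position: [0.5271, 0.1033, 0.2169]
ee_rot: [-2.439, -1.979, 0.001]
wrist_force: [-0.5, -0.9, -0.8]
grip_width: 0.0385
```

servo_tool([
  [[-2,2,-2],0],
  [[-2,2,-2],0],
  [[-2,2,-1],0],
  [[-2,1,0],0],
  [[0,0,0],0],
  [[0,0,0],0],
  [[0,0,0],0],
])

```text
t: 20.05
position: [0.5789, 0.0111, 0.266]
ee_rot: [-2.439, -1.979, 0.001]
wrist_force: [0.9, 0.2, 0.3]
grip_width: 0.0382
```

```bash
python3 look.py w12; python3 meas.py w12; python3 -c "
from h import *
cv2.imwrite('pics/s12.png',imaging.capture('side'))"
```

```text
20.05 [0.5789 0.0111 0.266 ] [-2.439e+00 -1.979e+00  8.000e-04] [-0.033  0.372  1.751  0.     1.019  0.174]
L few ticks 2
M 10 centre [0.6437 0.0802] R 0.0384 res 0.003 yaw mod36 -11.94
   white area 244 ctr off [-0.0079  0.0083] dir world 132.0 len 0.0215
   dial angle 216.1 by centroid 214.8
R 9 centre [ 0.6228 -0.0185] R 0.0385 res 0.0028 yaw mod36 -11.74
   white area 164 ctr off [-0.0102 -0.0044] dir world -155.8 len 0.021
   dial angle 144.1 by centroid 145.0
```

View pics/w12.png

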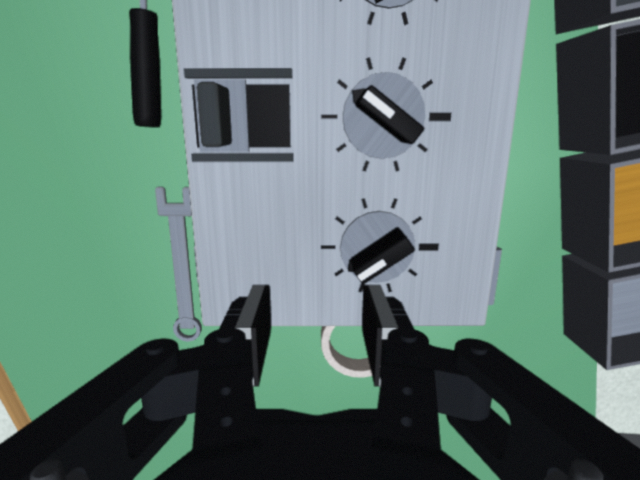

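View pics/s12.png

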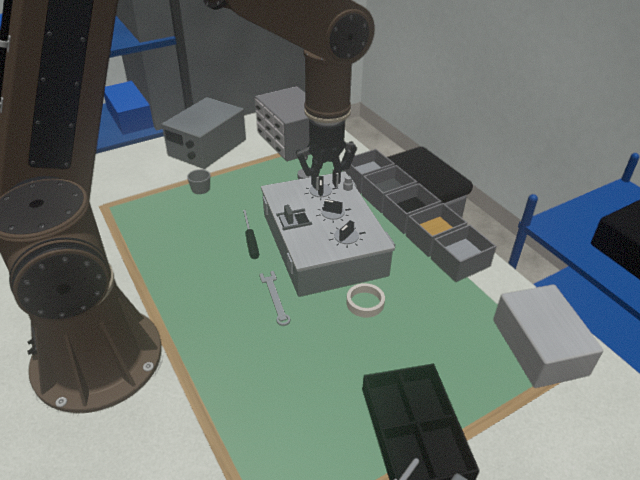

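```bash
python3 -c "
from h import *
import pickle
m=pickle.load(open('pics/w12.pkl','rb'));p=onz(m,207,113,.138);print(p, (p[:2]-np.array([.6434,.0795]))@np.array([.9787,-.2054])+.025)
from plant import sign_off
print(state()['wrist_force'],sign_off())"
```

```text
[0.52739962 0.10563188 0.138     ] -0.09389705516900818
the job is handed in; nothing more can be done
[-0.06309721  0.20062142 -0.38334529] None
```

The case is unlocked and I handed the job in at about 20 s of the 66 s allowed.

- **Dials:** I turned them left, middle, then right. The last camera readings were about 107.9°, 216.1° and 144.1°, against targets of 108°, 216° and 144°. The left dial's last reading is from just before the bolt was drawn; the other two are from after.
- **Bolt:** It slid freely once the dials were set. The gripper travelled 30.0 mm while pulling it, and the wrist force rose to about 10 N at the end, so it is against its stop. The last picture puts the tab at case x ≈ -94 mm, against -92 mm expected, which is within the 2 mm camera calibration.
- **Bystanders:** In the final wrist and side views the screwdriver, wrench, tape and cup show no sign of having moved. The jar and socket are partly hidden behind the gripper there. The socket looked undisturbed in the earlier close-ups, and the jar was last clearly seen before the middle dial was turned.
- **Gripper:** It is open, clear of everything, with near-zero wrist force.

No check failed. The angle taken from the white line's centroid differed from the one taken from its direction by up to about 3° (5° in one close view), which is within the 9° tolerance.

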